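# Release a charge of grinding balls from a dispenser

## Task

Two alike bench dispensers stand side by side. On the one whose hopper holds round steel balls, pull the slide gate under the hopper right out to its stop so that all three balls drop into the tray beneath it, then push the gate fully home again and let go. Leave the other dispenser, which holds short rods, shut.

Things in the scene. Friction and masses are not known exactly. Their poses are not given: they have to be found in the camera images.
- ball_gate (a joint): Slide gate of the dispenser that holds the balls: a flat steel plate that slides level under the hopper's throat. Value in m: 0 = fully home (shut), 0.08 = pulled out to its stop (straight away from the hopper, towards the handle's side). It may start up to 5 mm out. Friction about 2 N plus 6 N per m/s; it stays where it is left. All the balls have dropped by about 0.06.
- ball_handle (a point): Grip centre of that gate's handle: an upright white plate on the gate, 36 mm along the slide (x), 12 mm thick (y), its top 24 mm above this point; the gate's 62 mm wide plate lies 29 mm below it. Gate shut: 132 mm from the hopper's axis, 122 mm above the bench. Pinch from above across the 12 mm. x points level from the handle to the hopper, z up; opening moves it along -x.
- ball1_center (a point): Centre of the first dark steel ball, 25 mm in diameter, about 64 g; starts in the hopper, resting on the shut gate.
- ball2_center (a point): Centre of the second steel ball, alike.
- ball3_center (a point): Centre of the third steel ball, alike.
- ball_tray (a point): Centre of the inner floor of the fixed steel tray right under the ball hopper, 12 mm above the bench; 120 mm square inside, walls 36 mm high. It lies on the axis of the hopper, a clear funnel of outer radius 35 mm from 95 to 140 mm above the bench, widening to a rim of outer radius 61 mm at 197 mm.
- rod_gate (a joint): Gate of the other dispenser, alike in every way, whose hopper holds three straight steel rods lying flat, 36 mm long and 14 mm in diameter. Same joint meaning. It stays shut; the two dispensers may stand either way round, left or right.

How it is judged (in metres and radians):
On the way:
1. the gate of the ball dispenser is pulled well out and all three balls lie in the tray beneath it (value of joint ball_gate above 0.045 m and horizontal distance between each of ball1_center, ball2_center, ball3_center and ball_tray below 0.072 m and height (world z) of each of ball1_center, ball2_center, ball3_center below 0.045 m), for 0.2 s.
At the end, for the whole second after the job is handed in: The ball dispenser's gate is at rest and shut to within 10 mm, all three balls lie in the tray beneath it (centres within 72 mm of the tray's centre and lower than 45 mm above the bench), and the rod dispenser's gate is within 15 mm of shut (value of joint ball_gate below 0.01 m and velocity of joint ball_gate between -0.01 and 0.01 m/s and value of joint rod_gate below 0.015 m and horizontal distance between each of ball1_center, ball2_center, ball3_center and ball_tray below 0.072 m and height (world z) of each of ball1_center, ball2_center, ball3_center below 0.045 m); the robot touches nothing.
It fails at once if the gate of the rod dispenser is opened by more than 15 mm (value of joint rod_gate above 0.015 m).
It also fails if it takes over 32 s, if anything falls off the work surface, if the arm or the gripper's body presses on something with over 40 N, if the wrist force passes 120 N, or if a joint passes its speed limit or range.

## Robot

A 6-joint arm with a two-finger parallel gripper is mounted at the origin on the work surface. World frame = base frame: x ahead of the robot, y to its left, z up, the work surface at z = 0. Lengths are in mm, angles in rad, forces in N, time in s.
With the tool pointing down it reaches from about 375 to 825 mm from the base axis. Payload 5.5 kg.
Tool frame: the origin (TCP) lies between the finger pads; the fingertips stand 8 mm ahead of it and the grasp point (between the pads) lies 11 mm behind it; z points along the fingers, y is the line along which they close (so a half turn about z gives the same grasp; the last joint's range is limited). The gripper opens to 85 mm and grips with 20 to 120 N. Pads are 22 mm wide; open, the fingers measure 114 mm over their backs; the gripper's body (76 mm by 85 mm) begins 54 mm behind the grasp point. The pads swing forward as they close: fully open they stand 13 mm farther back than shut.
Start: joints at [1.107, 0.314, -0.047, 1.21, 0, 1.571], TCP at [268.406, 536.613, 239.299] pointing down, gripper open.
Joint ranges: [-2.67, 2.67], [-0.69, 1.73], [-1.03, 1.25], [-2.08, 2.16], [-1.42, 1.45], [-3.14, 3.14]. Speed limits (rad/s): [2.39, 2.39, 3.01, 3.14, 3.14, 3.14].

## Interface

Orientations are given as a unit quaternion [x, y, z, w].
In Python, from station import env gives the robot as it stands.
- The arm moves only by the tool carry_out, never from a script. Its argument "commands" is a list of rows, each a list of 5 numbers: the shift along the tool's x, y, z in cm, then the turn about the tool's z in degrees, then the finger opening in cm, from 0 to 8.54. In form: [[x, y, z, roll, hand], ...]. A call has exactly 10 rows; each row shifts and turns the commanded pose from where the row before left it, along the tool's axes as they then stand; what a row does not reach is not made up. A row lasts 1/8 s, in which the tool goes at most 62.5 mm and 10.7 degrees, less where a joint would pass 70% of its speed; a pose out of reach is approached as far as the arm can. A call with a gripper value outside its range is refused whole. The fingers move at their own pace and stop on an object; "squeeze" is the grip in N (left out, the last holds). Time passes only in rows, so rows that do not move let the fingers close, or fill a call up. It gives the time, the measured TCP pose, the force, the opening and the grip force at its end, in the units of the state.
- env.get_state(): the state, without advancing time (a new reading comes with each control period).
- env.grab_frame(name): name is "side" or "top" or "wrist"; returns the picture (400x640x3 uint8, blue, green, red); there is no depth.
- env.camera_model(name): a dict with "camera_matrix" (3x3 intrinsics, pixels), "rvec" (rotation vector, rad) and "tvec" (3), from world to camera coordinates, as OpenCV has them; the wrist camera has in their place "mount" (4x4, takes a point from camera to tool coordinates, whose origin is the TCP and whose axes are the flange's). Camera axes: x right, y down, z forward; pixel columns grow to the right and rows downward; lengths in mm; the calibration is good to about 2 mm. A picture is of the moment at which its call begins: read the wrist's pose just before it. camera_model takes no time and is no camera call.
- env.finish_job(): hands the job in; it is judged then, once.
The state is a dict: "time_s": time; "joint_pos": joint angles; "dq": joint speeds; "joint_torque": joint torques, N m; "eef_pos": TCP position; "orientation": TCP orientation; "ft_force": force on the tool from outside, world axes, zero at the start; "ft_torque": the same for the moment, N m; "opening": finger opening in mm; "grasp_force": force on a finger pad.
Only numpy, scipy, OpenCV 4.12 (cv2) and the standard library are available. Lean on these libraries where they do the work, as an engineer would, in place of code of your own. Each camera call takes 0.05 s, during which the arm holds its last target. There are 200 camera calls.

## Working session

There is one attempt and no reset: what is moved stays moved. The work goes in short steps, Python scripts to look and compute and a tool call to move; the robot and the scene stay as the last step left them, time stands still between calls to the robot, and variables do not carry over. Pictures are saved under pics/ and viewed, at most 10 in all, crops included, and the job is handed in when it is done.

Besides the shell and the picture viewer there is one more tool, called after "Emit:" as name([rows], argument=value, ...), one row to a line, values as JSON. carry_out: Moves the arm, as the interface text tells. Its arguments: {"type":"object","properties":{"commands":{"type":"array","items":{"type":"array","items":{"type":"number"}}},"squeeze":{"type":"number"}},"required":["commands"]}

```bash
mkdir -p pics; python3 - <<'E'
from station import env
import cv2,numpy as np
s=env.get_state();print(s['time_s'],s['eef_pos'],s['orientation'],s['opening'])
for n in("top","side"):
    cv2.imwrite(f"pics/{n}1.png",env.grab_frame(n))
    m=env.camera_model(n);R=cv2.Rodrigues(np.array(m['rvec'],float))[0];print(n,m['camera_matrix'],(-R.T@np.array(m['tvec']).ravel()).round(),R.round(2).tolist())
print(env.camera_model("wrist"))
E
```

```text
0.0 [268.14446421 536.13373647 238.4467415 ] [ 2.29825452e-01  9.73231507e-01 -8.11200621e-04 -1.94543014e-04] 85.4020231735175
top [[494.58689728   0.         317.57808571]
 [  0.         494.58689728 192.98078552]
 [  0.           0.           1.        ]] [ 527.  -50. 1065.] [[0.02, -1.0, -0.03], [-0.99, -0.02, -0.11], [0.11, 0.03, -0.99]]
side [[374.997175     0.         320.03089973]
 [  0.         374.997175   199.45996288]
 [  0.           0.           1.        ]] [ 433. -677.  623.] [[0.94, -0.35, -0.02], [-0.22, -0.56, -0.8], [0.26, 0.75, -0.6]]
{'camera_matrix': array([[277.42938382,   0.        , 316.91993158],
       [  0.        , 277.42938382, 194.02681837],
       [  0.        ,   0.        ,   1.        ]]), 'mount': array([[-8.36139389e-05, -9.63919049e-01, -2.66195529e-01,
         6.78574793e+01],
       [ 9.99999956e-01, -1.56637256e-04,  2.53091027e-04,
        -3.02750317e-02],
       [-2.85655399e-04, -2.66195496e-01,  9.63919019e-01,
        -1.33897351e+02],
       [ 0.00000000e+00,  0.00000000e+00,  0.00000000e+00,
         1.00000000e+00]])}
```

View pics/top1.png

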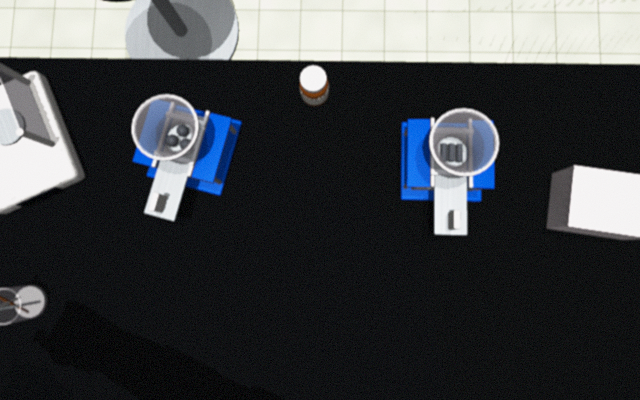

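View pics/side1.png

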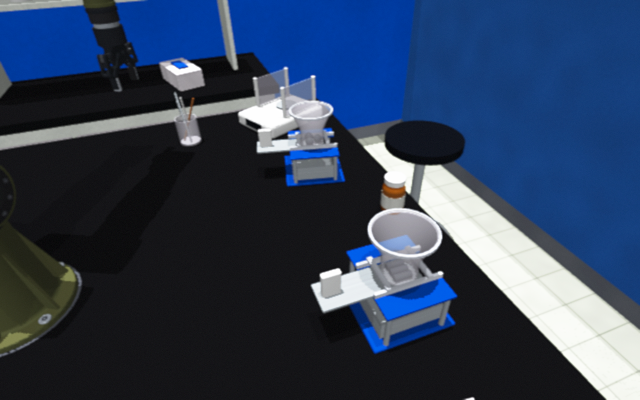

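Top view: the balls are in the left dispenser, with its hopper rim near (165,128) and handle near (162,202). The rods are in the right one, handle near (453,220). I'll enlarge the left one.

```bash
python3 - <<'E'
import cv2
a=cv2.imread("pics/top1.png")[85:230,120:250]; b=cv2.imread("pics/side1.png")[90:190,240:360]
a=cv2.resize(a,(390,435),interpolation=cv2.INTER_CUBIC);b=cv2.resize(b,(408,340),interpolation=cv2.INTER_CUBIC)
b=cv2.copyMakeBorder(b,0,95,0,0,cv2.BORDER_CONSTANT)
cv2.imwrite("pics/crop.png",cv2.hconcat([a,b]))
E
```

```text
(no output)
```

View pics/crop.png

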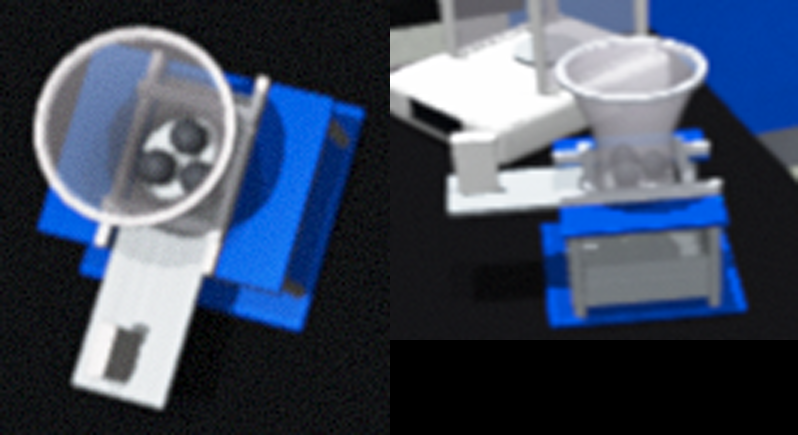

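The crop shows the rim centre at (135,127)/3 of the crop, the plate's end corners at (72,385) and (165,408), and the handle top in the side view near (265,129.7).

```bash
cat > h.py <<'E'
from station import env
import cv2,numpy as np
from scipy.spatial.transform import Rotation as Ro
def cam(n,s=None):
    m=env.camera_model(n);K=np.array(m['camera_matrix'])
    if n=="wrist":
        M=np.array(m['mount']);R=Ro.from_quat(s['orientation']).as_matrix()
        return K,R@M[:3,:3],R@M[:3,3]+s['eef_pos']
    R=cv2.Rodrigues(np.array(m['rvec'],float))[0];return K,R.T,-R.T@np.array(m['tvec'],float).ravel()
def at(c,u,v,z):
    K,R,o=c;d=R@np.linalg.solve(K,[u,v,1.]);return (o+d*(z-o[2])/d[2]).round(1)
def px(c,p):
    K,R,o=c;q=K@(R.T@(np.array(p,float)-o));return (q[:2]/q[2]).round(1)
E
python3 - <<'E'
from h import *
c=cam("top");f=lambda x,y:(120+x/3,85+y/3)
rim=at(c,*f(135,127),197)
e1=at(c,*f(72,385),93);e2=at(c,*f(165,408),93);e3=at(c,*f(118,235),93);e4=at(c,*f(200,272),93)
print(rim,e1,e2,e3,e4)
for a,b in((e3,e1),(e4,e2),(rim,(e1+e2)/2)):print(np.degrees(np.arctan2(*(a-b)[1::-1])),np.linalg.norm((a-b)[:2]))
d=rim-(e1+e2)/2;d[2]=0;d/=np.linalg.norm(d);h=rim-132*d;h[2]=122;print("handle",h,d)
print("side handle top",at(cam("side"),265,129.7,146))
for dz in(24,-29):print(px(c,h+[0,0,dz]),px(cam("side"),h+[0,0,dz]))
print(np.hypot(*h[:2]))
s=env.get_state();print(Ro.from_quat(s['orientation']).as_matrix().round(3))
E
```

```text
[740.8 256.9 197. ] [590.9 325.6  93. ] [577.  262.5  93. ] [692.3 300.8  93. ] [668.2 244.   93. ]
-13.74337725709523 104.38869670610893
-11.466906819658023 93.05745537032489
-13.324986376786088 161.1894692590058
handle [612.3536437  287.32258295 122.        ] [ 0.97307846 -0.23047411  0.        ]
side handle top [611.5 289.6 146. ]
[154.1 200.3] [265.5 130. ]
[163.7 203. ] [267.5 146.5]
676.4105643989336
[[-0.894  0.447 -0.001]
 [ 0.447  0.894 -0.001]
 [-0.    -0.001 -1.   ]]
```

Emit:
carry_out([
  [-5.2,-0.85,0,0,5],
  [-5.2,-0.85,0,0,5],
  [-5.2,-0.85,0,0,5],
  [-5.2,-0.85,0,0,5],
  [-5.2,-0.85,0,0,5],
  [-5.2,-0.85,0,0,5],
  [-5.2,-0.85,0,0,5],
  [-5.2,-0.85,0,0,5],
  [0,0,0,-6.7,5],
  [0,0,0,-6.7,5],
], squeeze=50)

```text
time_s: 1.35
eef_pos: [610.4, 288.6, 238.3]
orientation: [0.114, 0.994, -0.0, -0.001]
ft_force: [-0.6, 1.2, 0.1]
opening: 49.9
grasp_force: 0.0
```

```bash
python3 - <<'E'
from h import *
s=env.get_state();im=env.grab_frame("wrist");cv2.imwrite("pics/w1.png",im)
print(s['time_s'],s['eef_pos'],s['orientation'],s['opening'],np.abs(s['dq']).max(),s['ft_force'])
R=Ro.from_quat(s['orientation']).as_matrix();print(R.round(3))
c=cam("wrist",s);print("pred top",px(c,[612.3,287.5,146]))
E
```

```text
1.35 [610.42405297 288.64268225 238.26815495] [ 1.13639839e-01  9.93521689e-01 -3.67978278e-04 -7.10075128e-04] 49.882132087737034 0.925964515782242 [-0.64806357  1.24587587  0.10165349]
[[-0.974  0.226 -0.001]
 [ 0.226  0.974 -0.001]
 [ 0.001 -0.001 -1.   ]]
pred top [316.  202.6]
```

View pics/w1.png

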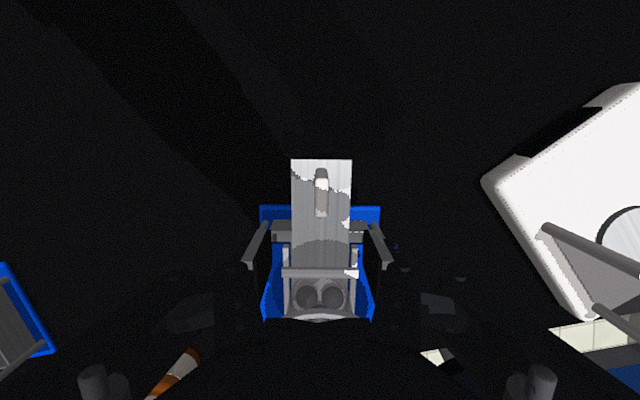

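The wrist view shows the handle's top face running from (321,180) to (321,217), centred near (321.5,198). The plate runs straight down the image, from (291..352,160) towards the balls at (307,297) and (331,297), so the tool is aligned.

```bash
python3 - <<'E'
from h import *
s=env.get_state();c=cam("wrist",s)
h=at(c,321.5,198,146);R=Ro.from_quat(s['orientation']).as_matrix()
print(s['eef_pos'],h,R.T@(h-s['eef_pos']))
for u,v in((291,160),(352,160),(292,240),(352,230)):print((R.T@(at(c,u,v,93)-s['eef_pos'])).round(1))
E
```

```text
[610.16253176 288.9698305  238.42125405] [609.1 293.3 146. ] [ 1.88966273  4.06388297 92.42013618]
[ 26.4 -26.  145.5]
[ 26.3  35.7 145.4]
[-61.5 -27.1 145.4]
[-49.7  38.2 145.3]
```

Emit:
carry_out([
  [0.15,0.45,0,0,5],
  [0,0,3,0,5],
  [0,0,3,0,5],
  [0,0,3,0,5],
  [0,0,2,0,5],
  [0,0,1.5,0,5],
  [0,0,0,0,5],
  [0,0,0,0,0],
  [0,0,0,0,0],
  [0,0,0,0,0],
], squeeze=50)

```text
time_s: 2.65
eef_pos: [609.9, 292.6, 115.6]
orientation: [0.116, 0.993, -0.001, 0.001]
ft_force: [-2.6, -6.7, 4.7]
opening: 11.5
grasp_force: 49.8
```

Emit:
carry_out([
  [0.5,0,0,0,0],
  [1,0,0,0,0],
  [1,0,0,0,0],
  [1,0,0,0,0],
  [1,0,0,0,0],
  [1,0,0,0,0],
  [1,0,0,0,0],
  [0.8,0,0,0,0],
  [0.3,0,0,0,0],
  [0,0,0,0,0],
])

```text
time_s: 3.9
eef_pos: [536.0, 310.5, 115.6]
orientation: [0.116, 0.993, -0.001, 0.001]
ft_force: [-1.3, -4.8, 4.8]
opening: 11.8
grasp_force: 49.8
```

```bash
python3 - <<'E'
from h import *
s=env.get_state();t=env.grab_frame("top")[85:245,120:250];w=env.grab_frame("wrist")
t=cv2.resize(t,(325,400),interpolation=cv2.INTER_CUBIC)
cv2.imwrite("pics/p2.png",cv2.hconcat([t,w[:,100:540]]))
print(s['time_s'],s['eef_pos'],s['ft_force'],s['opening'])
E
```

```text
3.9 [535.98843884 310.51311839 115.61566796] [-1.2584003  -4.7814778   4.80017582] 11.763967203430079
```

View pics/p2.png

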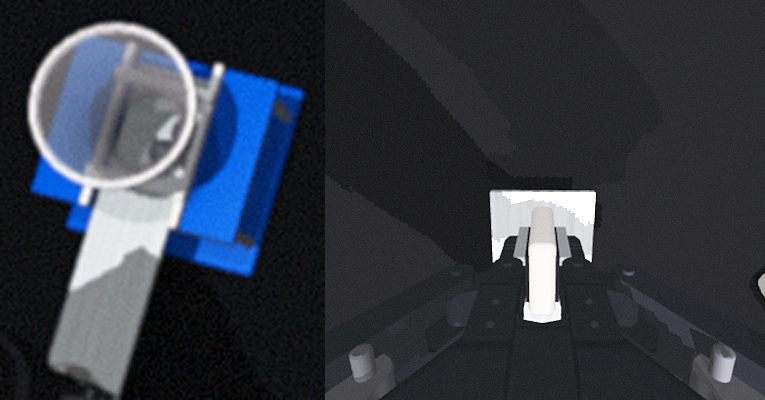

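The hopper is no longer full. One ball shows dimly through the throat near (155,150) of the crop, probably in the tray. The gate moved 76 mm without reaching the stop, so I'll pull the last few millimetres and check again.

Emit:
carry_out([
  [0.2,0,0,0,0],
  [0.2,0,0,0,0],
  [0.1,0,0,0,0],
  [0,0,0,0,0],
  [0,0,0,0,0],
  [0,0,0,0,0],
  [0,0,0,0,0],
  [0,0,0,0,0],
  [0,0,0,0,0],
  [0,0,0,0,0],
])

```text
time_s: 5.25
eef_pos: [534.9, 310.8, 115.6]
orientation: [0.116, 0.993, -0.001, 0.004]
ft_force: [10.9, -7.9, -2.2]
opening: 11.4
grasp_force: 48.8
```

```bash
python3 - <<'E'
from h import *
t=env.grab_frame("top")[95:180,125:225];w=env.grab_frame("side")[90:190,270:360]
cv2.imwrite("pics/p3.png",cv2.hconcat([cv2.resize(t,(400,400),interpolation=cv2.INTER_CUBIC),cv2.resize(w,(360,400),interpolation=cv2.INTER_CUBIC)]))
E
```

```text
(no output)
```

View pics/p3.png

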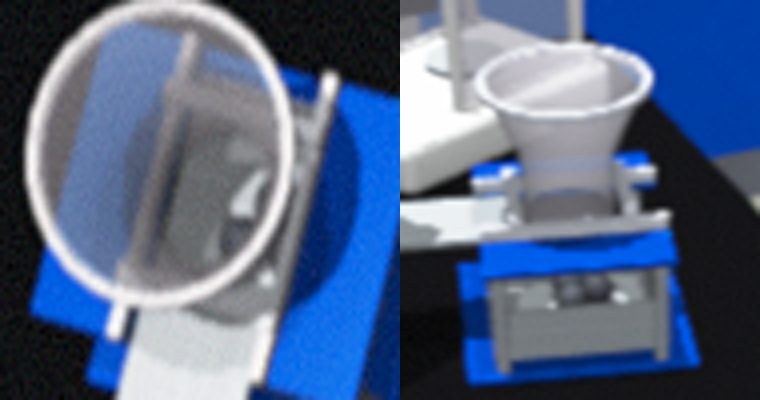

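The side view shows the hopper empty and balls in the tray at (570,290) and (598,288). The force rose to about 11 N, so the gate is at its stop. Next I'll push it home.

Emit:
carry_out([
  [-0.6,0,0,0,0],
  [-1,0,0,0,0],
  [-1,0,0,0,0],
  [-1,0,0,0,0],
  [-1,0,0,0,0],
  [-1,0,0,0,0],
  [-1,0,0,0,0],
  [-1,0,0,0,0],
  [-0.5,0,0,0,0],
  [0,0,0,0,0],
])

```text
time_s: 6.6
eef_pos: [610.6, 292.4, 115.7]
orientation: [0.116, 0.993, -0.001, 0.001]
ft_force: [-0.5, -6.9, 4.5]
opening: 11.2
grasp_force: 49.8
```

Emit:
carry_out([
  [-0.2,0,0,0,0],
  [-0.2,0,0,0,0],
  [0,0,0,0,0],
  [0,0,0,0,0],
  [0,0,0,0,0],
  [0,0,0,0,0],
  [0,0,0,0,0],
  [0,0,0,0,0],
  [0,0,0,0,0],
  [0,0,0,0,0],
])

```text
time_s: 7.85
eef_pos: [612.7, 291.9, 115.6]
orientation: [0.116, 0.993, -0.001, -0.0]
ft_force: [-7.1, -4.8, 6.4]
opening: 11.6
grasp_force: 50.2
```

Emit:
carry_out([
  [0.1,0,0,0,0],
  [0,0,0,0,5],
  [0,0,0,0,5],
  [0,0,0,0,5],
  [0,0,0,0,5],
  [0,0,-2,0,5],
  [0,0,-3,0,5],
  [0,0,-4,0,5],
  [0,0,-4,0,5],
  [0,0,0,0,5],
])

```text
time_s: 9.1
eef_pos: [614.5, 294.8, 248.5]
orientation: [0.115, 0.993, 0.002, 0.003]
ft_force: [-0.0, -0.7, -0.3]
opening: 50.1
grasp_force: 0.0
```

```bash
python3 - <<'E'
from h import *
s=env.get_state();w=env.grab_frame("wrist")[120:340,220:420];t=env.grab_frame("side")[90:190,240:360]
cv2.imwrite("pics/p4.png",cv2.hconcat([cv2.resize(w,(364,400)),cv2.resize(t,(430,400),interpolation=cv2.INTER_CUBIC)]))
print(s['time_s'],s['eef_pos'],s['ft_force'],s['opening'])
E
```

```text
9.1 [614.45714908 294.78518037 248.53362277] [-0.01621351 -0.69620662 -0.29688942] 50.13421392310241
```

View pics/p4.png

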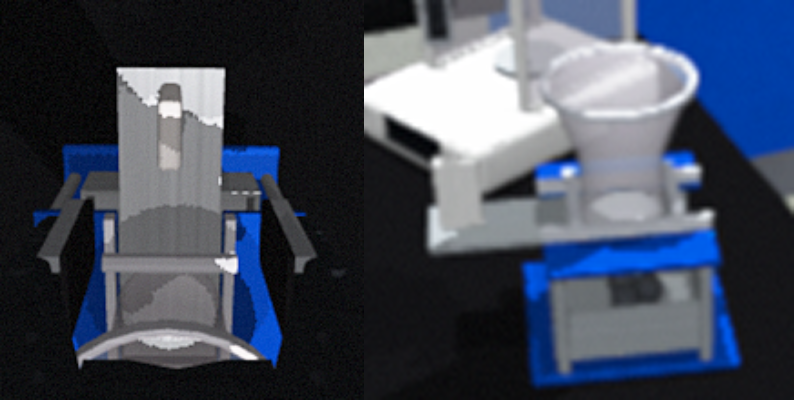

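The gate is shut with the hopper empty, balls are in the tray at (625,290) and (650,290) of the side crop, and the gripper is clear.

```bash
python3 -c "
from station import env
print(env.finish_job())"
```

```text
the job is handed in; nothing more can be done
None
```

I pulled the ball gate out to its stop, the hopper emptied into its tray, and I pushed the gate home and let go. I never touched the rod dispenser and handed the job in at about 9 s. The side view shows only two of the three balls in the tray, and the hand-in gave no verdict.

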